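Let a fetch ball out of the lever dispenser and ease its lid shut

ROBOT

A 6-joint arm with a two-finger parallel gripper is mounted at the origin on the work surface. World frame = base frame: x ahead of the robot, y to its left, z up, the work surface at z = 0. Lengths are in m, angles in rad, forces in N, time in s.
With the tool pointing down it reaches from about 0.4 to 0.825 m from the base axis. Payload 7 kg.
Tool frame: the origin (TCP) lies midway between the tips of the shut fingers; the grasp point (between the pads) lies arm.hold_point_z behind it (arm.hold_point_z is the distance from the TCP to the grasp point, in m); z points along the fingers, y is the line along which they close (so a half turn about z gives the same grasp; the last joint's range is limited). The gripper opens to 88 mm and grips with 3 to 60 N. Pads are 19 mm wide; open, the fingers measure 130 mm over their backs; the gripper's body (78 mm by 193 mm) begins 47 mm behind the grasp point.
Start: joints at [1.566, 0.359, 0.012, 0, -1.224, -0.288], TCP at [0.195, 0.646, 0.227] pointing down, gripper open.
Joint ranges: [-3.07, 3.07], [-1.43, 2.12], [-1.02, 1.25], [-3.03, 1.67], [-3.05, -0], [-3.03, 3.03]. Speed limits (rad/s): [2.39, 2.39, 3.01, 3.14, 3.14, 3.14].

INTERFACE

Orientations are given as [roll, pitch, yaw] about the fixed x, y, z axes, in that order (R = Rz(yaw) Ry(pitch) Rx(roll)).
In Python, from station import arm gives the robot as it stands.
- The arm moves only by the shell command python3 -m crank 'ROWS' [OPENING] [FORCE]. ROWS is JSON, a list that holds one entry, the list of rows, each a list of 4 numbers: the shift along the tool's x, y, z in units of 25 mm (1.0 is 25 mm), then the turn about the tool's z in units of 5 degrees (1.0 is 5 degrees). A call has 1 to 12 rows; each row is the pose to reach, as a shift and turn from the pose commanded when the call began, along the tool's axes at that moment; what a row does not reach only later rows make up. A row lasts 1/8 s, in which the tool goes at most 62.5 mm and 10.7 degrees, less where a joint would pass 70% of its speed; a pose out of reach is approached as far as the arm can. A call with a gripper value outside its range is refused whole. OPENING is the closure, from 0 (fully open) to 1 (shut), set as the call begins (- or left out, the last holds). The fingers move at their own pace and stop on an object; FORCE is the grip in N (left out, the last holds). Time passes only in rows, so rows that repeat a pose let the fingers close. It gives the time, the measured TCP pose, the force, the opening and the grip force at its end, in the units of the state.
- arm.get_state(): the state, without advancing time (a new reading comes with each control period).
- arm.grab_frame(name): name is "scene" or "top" or "wrist"; returns (picture, depth): 480x640x3 uint8, red, green, blue; 480x640 float32, m along the optical axis (not along the pixel's ray), 0 where there is no reading.
- arm.get_calibration(name): a dict with "mtx" (3x3 intrinsics, pixels), "R" (3x3) and "t" (3): a world point X has camera coordinates R X + t; the wrist camera has in their place "mount" (4x4, takes a point from camera to tool coordinates, whose origin is the TCP and whose axes are the flange's). Camera axes: x right, y down, z forward; pixel columns grow to the right and rows downward; lengths in m; the calibration is good to about 2 mm. The wrist camera is an equidistant fisheye: a pixel r from the principal point sees the ray r / f radians off the axis. A picture is of the moment at which its call begins: read the wrist's pose just before it. get_calibration takes no time and is no camera call.
- arm.job_done(): hands the job in; it is judged then, once.
Trained networks look in the newest picture that a camera, given by its name, has taken for a name from the list of things; names that differ only in an ending like _2 or _b are one class to them, and where a whole thing is asked for, a point or a joint stands for the part that bears it (a point fixed in the world has none). Each returns a list of dicts, best first, with "score" (0 to 1); they miss things now and then, are a little off and sometimes report something else, mostly with a low value. They report only what shows in the picture. A call takes as long as a camera call.
- arm.recognise(thing, camera): "extent" ([left, top, width, height] in pixels, round what is visible of it).
- arm.trace(thing, camera): "mask" (480x640 bool, what is visible of it) and "extent" ([left, top, width, height] in pixels, round what is visible of it).
The state is a dict: "t": time; "q": joint angles; "qd": joint speeds; "joint_efforts": joint torques, N m; "eef_pos": TCP position; "ee_rot": TCP orientation; "force": force on the tool from outside, world axes, zero at the start; "moment": the same for the moment, N m; "width": finger opening in m; "gripper_force": force on a finger pad.
Only numpy, scipy, OpenCV 4.12 (cv2) and the standard library are available. Lean on these libraries where they do the work, as an engineer would, in place of code of your own. Each camera call takes 0.05 s, during which the arm holds its last target. There are 200 camera calls.

TASK

Press down the red paddle of the ball dispenser with your fingertips so that its blue lid swings wide open, and keep it open until the orange ball has rolled down into the tray at the front. Then let the paddle come up slowly under your fingers so that the lid closes fully without slamming. Work only the paddle: do not touch the lid or the ball, and leave everything else on the shelf where it is.

Things in the scene. Friction and masses are not known exactly. Their poses are not given: they have to be found in the camera images.
- dispenser: Ball dispenser: aluminium gutter 260 long, 68 wide, on a black base plate bolted to the shelf. Origin on the shelf, +x to its rear (lid hinge), -x to its front (ball tray), z up; the lever runs along its -y side (the right, seen from the robot). Rubber gutter floor, 60 wide inside, slopes down to the front at 9 degrees (71 to 30 high). Hopper: x -45 to 90, walls 125 high.
- tray (a point): Middle of the ball tray at floor height (x=-107, z=40 of the dispenser). Tray: x -170 to -45, open on top, walls 75 high and 4 thick.
- lid (a joint): Angle of the blue lid, a plate 140 x 72 x 4 whose front lip hangs 68 down and holds the ball back. Hinge at x=85, z=130 of the dispenser. 0 = shut, 0.72 rad = as far open as the lever takes it; the ball passes under the lip above about 0.4 rad. Linked to the lever: lid = 1.6 x lever.
- cover: The blue lid plate with its lip (about 0.24 kg); origin on the lid hinge, the plate reaches 138 toward its own -x.
- lever (a joint): Angle of the lever: 0 = paddle up (lid shut), 0.45 rad = paddle down at its stop. Pivot at x=-5, z=118 of the dispenser, axis across it. Weight and a spring push the paddle up with about 3 to 7 N; let go, it flies up and slams the lid in under half a second.
- paddle: The lever with its red plastic paddle; origin on the lever's pivot. Paddle: 42 (along the dispenser) x 44 (across) x 10 thick, on the lever's front end. Its front edge is tilted up 10 degrees at rest and down 15 degrees when fully down.
- paddle_top (a point): Centre of the paddle's top face, where to press: at x=-155, y=-78, z=134 of the dispenser when up, swinging on a 150 arc about the pivot to x=-147, y=-78, z=67 when fully down.
- ball: Orange fetch ball, 50 diameter, about 60 g; origin at its underside as placed (turns with it).
- ball_center (a point): Centre of the orange ball. It starts in the hopper behind the lip and rolls to the tray's front wall by itself (under 2 s) once the lid is open; there it rests at about x=-141, y within 6 of 0, z=60 of the dispenser.
- turntable: Chrome turntable, fixed, 270 diameter, 20 high; origin under its centre. Leave alone.
- headlamp: Silver headlamp, 60 x 46 x 40, on the turntable; origin under its centre. Leave alone.
- carabiner0: Red anodized carabiner, 75 x 42 x 9, loose on the turntable; origin under its centre. Leave alone.
- carabiner1: Blue anodized carabiner, 75 x 42 x 9, loose on the turntable; origin under its centre. Leave alone.
- carabiner2: Gold anodized carabiner, 75 x 42 x 9, loose on the turntable; origin under its centre. Leave alone.
- carabiner3: Violet anodized carabiner, 75 x 42 x 9, loose on the turntable; origin under its centre. Leave alone.
- bowl: White ceramic bowl, 124 diameter, 50 high, loose; origin under its centre. Leave alone.
- whistle: Green plastic whistle, 52 x 20 x 24, loose; origin under it. Leave alone.
- gear_case: Small open aluminium case, fixed, 110 x 170 x 55, its lid standing open at the rear up to 165 high; origin under its centre. Leave alone.

How it is judged:
By the outcome, as a careful person would: the job done as asked, in the order asked, and still so for the second after the job is handed in, with the robot touching nothing.
It also fails if it takes over 35 s, if anything falls off the work surface, if the arm or the gripper's body presses on something with over 40 N, if the wrist force passes 120 N, or if a joint passes its speed limit or range.

## Working session

There is one attempt and no reset: what is moved stays moved. The work goes in short steps, Python scripts to look and compute and a shell command to move; the robot and the scene stay as the last step left them, time stands still between calls to the robot, and variables do not carry over. Pictures are saved under pics/ and viewed, at most 10 in all, crops included, and the job is handed in when it is done.

```bash
mkdir -p pics
cat > h.py <<'E'
import numpy as np,cv2
from station import arm
def pts(name,mask,depth):
    c=arm.get_calibration(name);v,u=np.nonzero(mask&(depth>0));z=depth[v,u]
    p=np.linalg.inv(c["mtx"])@np.vstack([u,v,np.ones(len(u))])*z
    return (c["R"].T@(p-np.array(c["t"]).reshape(3,1))).T
def save(img,n): cv2.imwrite("pics/"+n,img[:,:,::-1])
E
python3 - <<'E'
from h import *
s=arm.get_state();print({k:np.round(s[k],3) for k in s})
for cam in("top","scene"):
    im,d=arm.grab_frame(cam);save(im,cam+"0.png")
    for th in("paddle","cover","dispenser","ball"):
        for r in arm.trace(th,cam)[:2]:
            p=pts(cam,r["mask"],d);
            if len(p)==0: print(cam,th,"none");continue
            print(cam,th,round(r["score"],2),r["extent"],np.round(np.median(p,0),3),np.round(np.percentile(p,[3,97],axis=0),3).tolist())
            if th in("cover","paddle"):
                q=p[p[:,2]>np.median(p[:,2])-.02][:,:2].astype(np.float32);R=cv2.minAreaRect(q);print("  rect",R)
E
```

```text
{'t': np.float64(0.0), 'q': array([ 1.566,  0.359,  0.011, -0.   , -1.224, -0.288]), 'qd': array([-0.001, -0.003,  0.001, -0.002,  0.   , -0.001]), 'joint_efforts': array([ 1.0000e-03, -5.8271e+01,  2.9305e+01,  6.9970e+00,  7.0000e-03,
       -0.0000e+00]), 'eef_pos': array([0.195, 0.646, 0.226]), 'ee_rot': array([ 3.14 , -0.   , -0.293]), 'force': array([-0.922,  0.068,  0.325]), 'moment': array([ 0.014, -0.016, -0.02 ]), 'gripper_force': np.float64(0.0), 'width': np.float64(0.088)}
top paddle 0.69 [283.2, 156.9, 68.0, 79.2] [0.573 0.021 0.13 ] [[0.539, -0.026, 0.004], [0.715, 0.109, 0.14]]
  rect ((0.6321764588356018, 0.04052472114562988), (0.216160848736763, 0.05419139564037323), 29.353330612182617)
top cover 0.58 [242.8, 145.7, 56.1, 66.3] [0.667 0.14  0.134] [[0.604, 0.092, 0.077], [0.729, 0.189, 0.138]]
  rect ((0.6753436326980591, 0.13219931721687317), (0.1332446187734604, 0.09574742615222931), 28.408935546875)
top dispenser 0.77 [242.3, 142.6, 108.1, 121.7] [0.616 0.105 0.078] [[0.506, -0.006, 0.004], [0.736, 0.195, 0.138]]
top ball 0.66 [164.3, 260.5, 25.3, 28.6] [0.46  0.384 0.03 ] [[0.427, 0.356, 0.021], [0.488, 0.408, 0.035]]
scene paddle 0.83 [303.0, 231.2, 97.5, 27.3] [0.605 0.055 0.123] [[0.516, -0.029, 0.057], [0.726, 0.12, 0.136]]
  rect ((0.6348956823348999, 0.053132712841033936), (0.23520450294017792, 0.06292318552732468), 36.550479888916016)
scene paddle 0.57 [301.2, 226.6, 125.0, 72.5] [0.661 0.098 0.057] [[0.529, -0.001, 0.002], [0.751, 0.186, 0.133]]
  rect ((0.6580824851989746, 0.057905569672584534), (0.27852362394332886, 0.21604850888252258), 28.063302993774414)
scene cover 0.67 [360.4, 226.5, 58.6, 33.3] [0.673 0.137 0.131] [[0.61, 0.083, 0.086], [0.736, 0.193, 0.134]]
  rect ((0.6804596781730652, 0.1329805850982666), (0.1423403024673462, 0.10166113078594208), 25.4296875)
scene dispenser 0.57 [300.2, 225.6, 126.1, 76.5] [0.661 0.098 0.057] [[0.529, -0.002, 0.002], [0.751, 0.184, 0.133]]
```

Run:
```python
from h import *
im=cv2.imread("pics/top0.png");cv2.imwrite("pics/topc.png",cv2.resize(im[100:300,150:410],None,fx=3,fy=3))
im,d=arm.grab_frame("top")
hsv=cv2.cvtColor(im,cv2.COLOR_RGB2HSV);H,S,V=cv2.split(hsv)
red=((H<8)|(H>172))&(S>120)&(V>60)
P=pts("top",np.ones_like(red),np.where(red,d,0))
k=(P[:,2]>.09)&(P[:,2]<.17);p=P[k];print("red",len(p),np.round(np.median(p,0),3),cv2.minAreaRect(p[:,:2].astype(np.float32)))
p2=pts("top",np.ones_like(red),np.where((H>95)&(H<130)&(S>90),d,0));p2=p2[(p2[:,2]>.12)];print("blue",len(p2),np.mean(p2,0),cv2.minAreaRect(p2[:,:2].astype(np.float32)))
```

```text
red 326 [ 0.559 -0.006  0.136] ((0.5589154362678528, -0.005951821804046631), (0.040264248847961426, 0.04312973469495773), 28.611831665039062)
blue 8524 [ 0.8413581  -0.20400943  0.12838057] ((0.6094194650650024, 0.1421833038330078), (0.2624107599258423, 1.3665229082107544), 32.464332580566406)
```

View pics/topc.png

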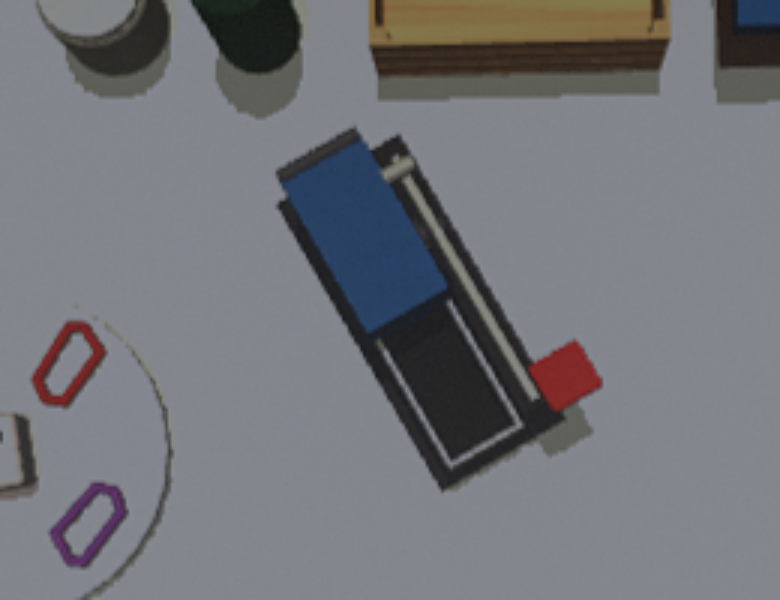

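View pics/scene0.png

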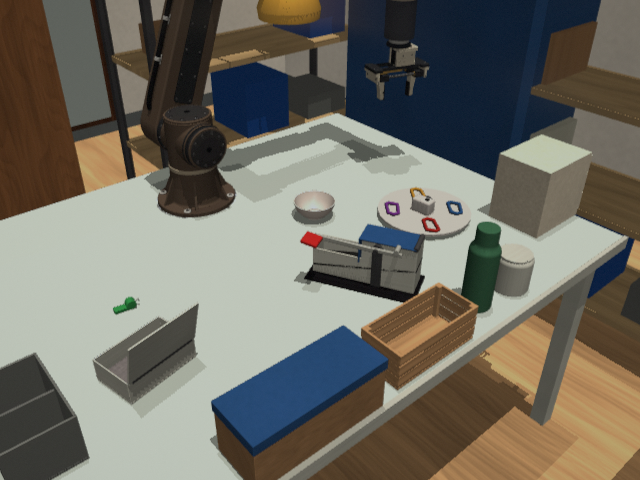

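The top view shows the dispenser, with its red paddle at crop (565,375) and blue lid at (365,235). The scene view confirms this layout, with clear space around the paddle. The dispenser yaw is about 28.6°.

```bash
cat > go.py <<'E'
from h import *
from scipy.spatial.transform import Rotation as R
import sys
s=arm.get_state();yaw=float(sys.argv[4])
Rt=R.from_euler("xyz",s["ee_rot"])
d=np.array([float(a) for a in sys.argv[1:4]])-s["eef_pos"]
print("t",s["t"],"shift units",np.round(Rt.inv().apply(d)/.025,2),"turn units",round(-np.degrees((yaw-s["ee_rot"][2]+np.pi)%(2*np.pi)-np.pi)/5,2),"F",np.round(s["force"],1),"hold",arm.hold_point_z,"w",s["width"])
E
python3 go.py 0.559 -0.006 0.2 0.5
```

```text
t 0.55 shift units [21.48 20.78  1.06] turn units -9.08 F [ 0.1  0.3 -0.2] hold 0.0188 w 0.08750355810045127
```

```bash
python3 -m crank '[[[1.5,1.5,0,-0.5],[3.2,3.1,0,-1.3],[5,4.8,0,-2],[6.8,6.5,0,-2.8],[8.6,8.3,0,-3.6],[10.4,10,0,-4.4],[12.2,11.8,0,-5.2],[14,13.5,0,-6],[15.8,15.2,0,-7],[17.6,17,0.3,-8],[19.3,18.6,0.5,-9.08],[20.6,19.9,0.8,-9.08]]]' 1 20; python3 -m crank '[[[0,0,0,0],[0,0,0,0],[0,0,0,0]]]'; python3 go.py 0.559 -0.006 0.165 0.5
python3 - <<'E'
from h import *
im,d=arm.grab_frame("scene");cv2.imwrite("pics/s1.png",cv2.resize(im[120:320,230:490,::-1],None,fx=3,fy=3))
E
```

```text
t: 2.05
eef_pos: [0.5454, 0.0191, 0.2067]
ee_rot: [3.141, -0.001, 0.5]
force: [0.4, 0.5, -1.3]
width: 0.0003
gripper_force: 0.0
t: 2.42
eef_pos: [0.5442, 0.0222, 0.207]
ee_rot: [3.142, -0.001, 0.501]
force: [-0.3, -0.4, 0.6]
width: 0.0004
gripper_force: 0.0
t 2.425 shift units [-0.02  1.27  1.68] turn units 0.01 F [-0.3 -0.4  0.6] hold 0.0188 w 0.0004324476433900225
```

View pics/s1.png

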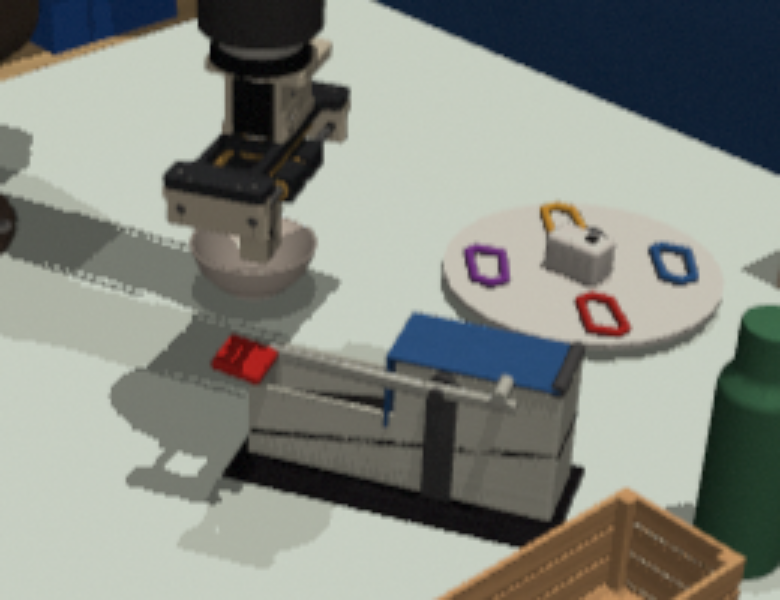

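The fingers are shut and hang just left of and above the paddle (crop 245,360), with the lid and lever clear. Next I'll move above the paddle and then down close to it.

```bash
python3 -m crank '[[[0,0.5,0.3,0],[0,1.0,0.8,0],[0,1.27,1.4,0],[0,1.27,1.9,0],[0,1.27,2.2,0],[0,1.27,2.4,0],[0,1.27,2.4,0]]]'; python3 go.py 0.559 -0.006 0.134 0.5
python3 - <<'E'
from h import *
im,d=arm.grab_frame("scene");cv2.imwrite("pics/s2.png",cv2.resize(im[150:300,270:450,::-1],None,fx=4,fy=4))
E
```

```text
t: 3.35
eef_pos: [0.5594, -0.0065, 0.1464]
ee_rot: [-3.142, 0.0, 0.5]
force: [0.4, 0.5, 0.4]
width: 0.0001
gripper_force: 0.0
t 3.35 shift units [-0.01 -0.02  0.49] turn units -0.0 F [0.4 0.5 0.4] hold 0.0188 w 0.00011006617704160823
```

View pics/s2.png

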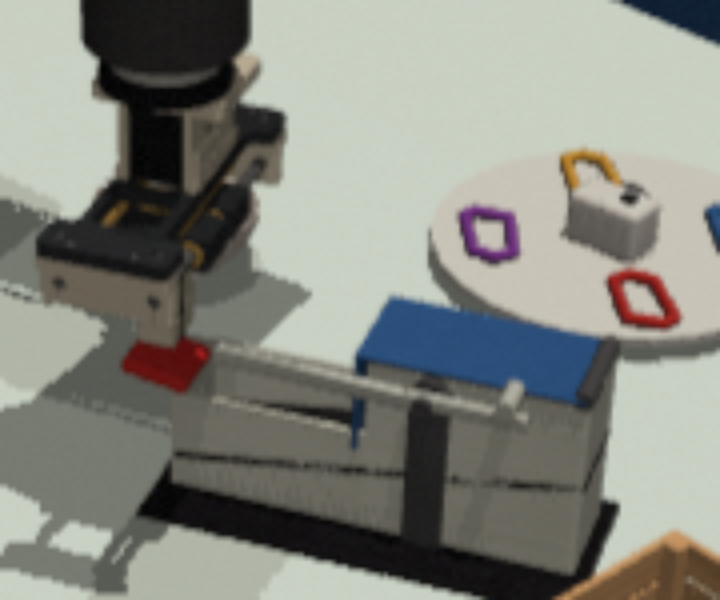

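```bash
python3 -m crank '[[[0,0,0.25,0],[0,0,0.45,0],[-0.02,0,0.7,0],[-0.03,0,0.95,0],[-0.03,0,1.2,0],[-0.01,0,1.45,0],[0.02,0,1.7,0],[0.05,0,1.95,0],[0.08,0,2.2,0],[0.13,0,2.45,0],[0.2,0,2.7,0],[0.25,0,2.9,0]]]'; python3 go.py 0.566 -0.002 0.068 0.5
python3 - <<'E'
from h import *
im,d=arm.grab_frame("scene");cv2.imwrite("pics/s3.png",cv2.resize(im[150:300,270:450,::-1],None,fx=4,fy=4))
E
```

```text
t: 4.9
eef_pos: [0.5652, -0.0035, 0.0736]
ee_rot: [3.142, -0.0, 0.5]
force: [-2.7, -0.4, 5.1]
width: 0.0004
gripper_force: 2.7
t 4.9 shift units [ 0.06 -0.04  0.23] turn units -0.0 F [-2.7 -0.4  5.1] hold 0.0188 w 0.0004025814705132697
```

View pics/s3.png

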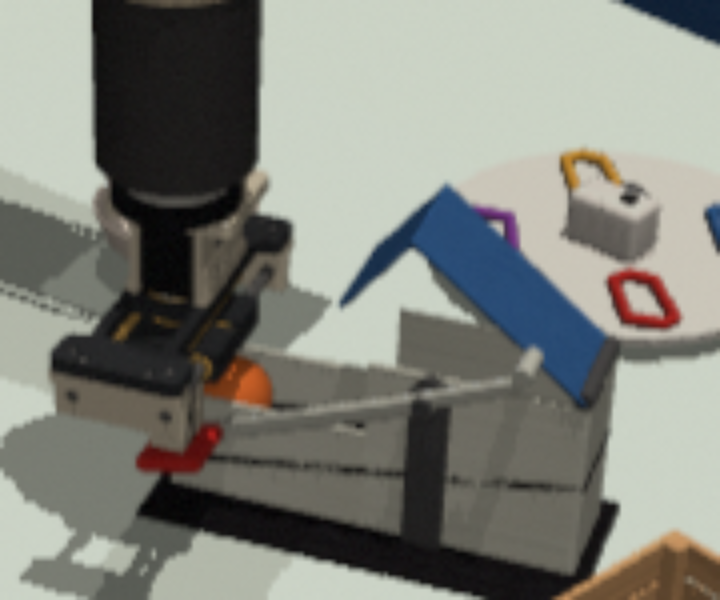

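The lid is wide open and the ball (crop 240,380) is already in the tray. I'll press slightly further and hold while it settles.

```bash
python3 -m crank '[[[0.02,0,0.1,0],[0.02,0,0.1,0],[0.02,0,0.1,0],[0.02,0,0.1,0],[0.02,0,0.1,0],[0.02,0,0.1,0],[0.02,0,0.1,0],[0.02,0,0.1,0],[0.02,0,0.1,0],[0.02,0,0.1,0],[0.02,0,0.1,0],[0.02,0,0.1,0]]]'
python3 - <<'E'
from h import *
s=arm.get_state();print(s["eef_pos"],s["force"])
im,d=arm.grab_frame("scene")
for r in arm.trace("ball","scene")[:2]:
  p=pts("scene",r["mask"],d);m=np.median(p,0);print(r["score"],r["extent"],m)
  c,si=np.cos(.5),np.sin(.5);o=np.array([.559,-.006])-np.array([[c,-si],[si,c]])@[-.155,-.078]
  print("local",np.array([[c,si],[-si,c]])@(m[:2]-o))
E
```

```text
t: 6.45
eef_pos: [0.5657, -0.0033, 0.0717]
ee_rot: [3.141, -0.001, 0.5]
force: [-1.0, -0.3, 4.4]
width: 0.0006
gripper_force: 2.7
[ 0.56572092 -0.00328676  0.07173342] [-1.04917313 -0.31768419  4.35252159]
0.68 [320.8, 239.8, 17.4, 10.6] [0.55137934 0.0647477  0.07537901]
local [-0.1277695  -0.01225951]
```

```bash
python3 -m crank '[[[-0.03,0,-0.1,0],[-0.06,0,-0.2,0],[-0.09,0,-0.3,0],[-0.12,0,-0.4,0],[-0.14,0,-0.5,0],[-0.16,0,-0.6,0],[-0.18,0,-0.7,0],[-0.2,0,-0.8,0],[-0.22,0,-0.9,0],[-0.23,0,-1.0,0],[-0.24,0,-1.1,0],[-0.25,0,-1.2,0]]]'
python3 -m crank '[[[-0.01,0,-0.1,0],[-0.02,0,-0.2,0],[-0.03,0,-0.3,0],[-0.04,0,-0.4,0],[-0.05,0,-0.5,0],[-0.05,0,-0.58,0],[-0.05,0,-0.66,0],[-0.05,0,-0.74,0],[-0.05,0,-0.82,0],[-0.05,0,-0.88,0],[-0.05,0,-0.94,0],[-0.05,0,-1.0,0]]]'
```

```text
t: 8.05
eef_pos: [0.5597, -0.0065, 0.1016]
ee_rot: [-3.142, 0.0, 0.499]
force: [-1.5, -0.2, 3.7]
width: 0.0005
gripper_force: 2.2
t: 9.55
eef_pos: [0.5592, -0.0068, 0.1268]
ee_rot: [3.141, -0.001, 0.5]
force: [-1.6, 0.6, 3.9]
width: 0.0004
gripper_force: 1.8
```

Still in contact at z=0.127. I'll do the last ~10 mm at about 8 mm/s.

```bash
python3 -m crank '[[[0,0,-0.04,0],[0,0,-0.08,0],[0,0,-0.12,0],[0,0,-0.16,0],[0,0,-0.2,0],[0,0,-0.24,0],[0,0,-0.28,0],[0,0,-0.32,0],[0,0,-0.36,0],[0,0,-0.4,0],[0,0,-0.44,0],[0,0,-0.48,0]]]'
```

```text
t: 11.05
eef_pos: [0.5578, -0.0073, 0.1379]
ee_rot: [-3.141, 0.002, 0.499]
force: [-0.4, -0.4, -0.9]
width: 0.0002
gripper_force: 0.0
```

Contact is lost at about 0.137, which is the rest height. I'll rise away and check.

```bash
python3 -m crank '[[[0,0,-0.05,0],[0,0,-0.1,0],[0,0,-0.2,0],[0,0,-0.4,0],[0,0,-0.8,0],[0,0,-1.3,0],[0,0,-1.8,0],[0,0,-2.3,0],[0,0,-2.6,0],[0,0,-2.8,0],[0,0,-2.8,0],[0,0,-2.8,0]]]'
python3 - <<'E'
from h import *
im,d=arm.grab_frame("scene");cv2.imwrite("pics/s4.png",cv2.resize(im[150:300,270:450,::-1],None,fx=4,fy=4))
E
```

```text
t: 12.55
eef_pos: [0.5586, -0.007, 0.2081]
ee_rot: [-3.141, 0.001, 0.5]
force: [-0.3, -0.4, 0.3]
width: 0.0005
gripper_force: 0.0
```

View pics/s4.png

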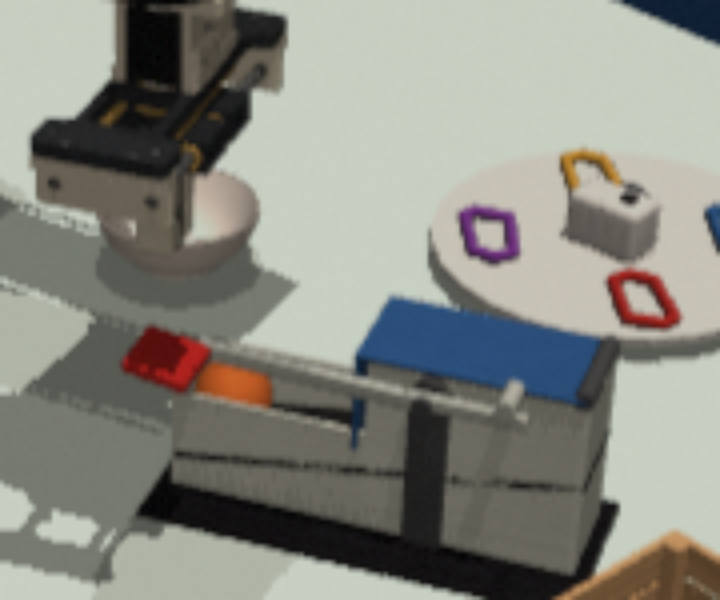

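The lid is shut, the paddle is up, the ball (crop 235,385) sits at the tray's front, and the gripper is clear of everything.

```bash
python3 -c "
from station import arm
print(arm.job_done())"
```

```text
the job is handed in; nothing more can be done
None
```

I pressed the paddle until the lid was wide open, held it while the ball rolled into the tray, then eased it up so the lid closed without slamming; I handed the job in about 12.6 s into the 35 s, with the gripper clear of everything.

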